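# Square the setting block in the corner jig and hold it

## Robot

A 6-joint arm with a two-finger parallel gripper is mounted at the origin on a cart in front of the work surface, level with it; the furniture and walls round the work are solid. World frame = base frame: x ahead of the robot, y to its left, z up, the work surface at z = 0. Lengths are in mm, angles in degrees, forces in N, time in s.
With the tool pointing down it reaches from about 400 to 925 mm from the base axis. Payload 3.4 kg.
Tool frame: the origin (TCP) lies on the centre line of the jaws, within the pads' length; the fingertips stand 11 mm ahead of it and the grasp point (between the pads) lies 8 mm behind it; z points along the fingers, y is the line along which they close (so a half turn about z gives the same grasp; the last joint's range is limited). The gripper opens to 85 mm and grips with 20 to 120 N. Pads are 22 mm wide; open, the fingers measure 114 mm over their backs; the gripper's body (76 mm by 85 mm) begins 54 mm behind the grasp point. The pads swing forward as they close: fully open they stand 13 mm farther back than shut.
Start: joints at [-71.534, 17.578, 86.31, -0, 76.112, -4.211], TCP at [221.666, -530.561, 206.105] pointing down, gripper open.
Joint ranges: [-179.03, 179.03], [-60, 130.46], [8.19, 133.38], [-81.62, 261.62], [5.75, 156.47], [-153.77, 153.77]. Speed limits (degrees/s): [147.25, 147.25, 180, 180, 180, 180].

## Interface

Orientations are given as a 3x3 rotation matrix whose columns are the frame's x, y, z axes.
In Python, from rig import ctrl gives the robot as it stands. The module is installed in compiled form; this text tells all that it offers.
- The arm moves only by the shell command python3 -m jog [FORCE], which reads ROWS from standard input. ROWS is a JSON list that holds a single list of rows (three levels of brackets), with 1 to 8 rows, each of 5 numbers: the finger opening in mm, then dx, dy, dz in fractions of the full range, 1 being 60 cm, then a turn about the tool's z in a scale on which 1.0 is 60 degrees; each row is the pose to reach, as a shift and turn from the pose commanded when the command began, along the tool's axes at that moment; what a row does not reach only later rows make up. A row lasts 1/8 s, in which the tool goes at most 62.5 mm and 10.7 degrees, less where a joint would pass 70% of its speed; a pose out of reach is approached as far as the arm can. The fingers move at their own pace and stop on an object; FORCE is the grip in N (left out, the last holds). Time passes only in rows, so rows that do not move let the fingers close. It prints the time, the measured TCP pose, the force, the opening and the grip force at its end. Shift and turn numbers lie between -1 and 1, and a call with a number outside is refused. Input that does not fit is refused with a message, and nothing moves.
- ctrl.read_state(): the state, without advancing time (a new reading comes with each control period).
- ctrl.get_image(name): name is "scene" or "top"; returns the picture (480x640x3 uint8, blue, green, red); there is no depth.
- ctrl.camera_info(name): a dict with "intrinsics" (3x3 intrinsics, pixels), "R" (3x3) and "t" (3): a world point X has camera coordinates R X + t. Camera axes: x right, y down, z forward; pixel columns grow to the right and rows downward; lengths in mm; the calibration is good to about 2 mm. A picture is of the moment at which its call begins. camera_info takes no time and is no camera call.
- ctrl.hand_in(): hands the job in; it is judged then, once.
Trained networks look in the newest picture that a camera, given by its name, has taken for a name from the list of things; names that differ only in an ending like _2 or _b are one class to them, and where a whole thing is asked for, a point or a joint stands for the part that bears it (a point fixed in the world has none). Each returns a list of dicts, best first, with "conf" (0 to 1); they miss things now and then, are a little off and sometimes report something else, mostly with a low value. They report only what shows in the picture. A call takes as long as a camera call.
- ctrl.search_frame(name, camera): "rect" ([left, top, right, bottom] in pixels, round what is visible of it).
- ctrl.trace(name, camera): "mask" (480x640 bool, what is visible of it) and "rect" ([left, top, right, bottom] in pixels, round what is visible of it).
- ctrl.landmark_of(name, camera): "uv" ([column, row] in pixels: a listed point, or the origin of a listed thing).
The state is a dict: "clock": time; "joint_pos": joint angles; "joint_vel": joint speeds; "joint_efforts": joint torques, N m; "tcp_pos": TCP position; "ee_rot": TCP orientation; "wrist_force": force on the tool from outside, world axes, zero at the start; "moment": the same for the moment, N m; "width": finger opening in mm; "grip_force": force on a finger pad.
Only numpy, scipy, OpenCV 4.12 (cv2) and the standard library are available. Lean on these libraries where they do the work, as an engineer would, in place of code of your own. Each camera call takes 0.05 s, during which the arm holds its last target. There are 200 camera calls.

## Task

Pick up the ground steel setting block and set it flat on the bolted jig plate, in the corner of the two low fence bars: a long side flush along the long bar, an end flush against the short bar. Keep hold of it and finish while still pressing it steadily against both bars at once, with several newtons on each; do not let go. Leave the wooden wedge and the hexagon nut beside it where they are.

Things in the scene. Friction and masses are not known exactly. Their poses are not given: they have to be found in the camera images.
- setting_block: the part: loose ground steel block 28 x 70 x 22 mm high, about 0.33 kg, small bore in the top; lies at the front of the bench in a row with the wedge and the nut, in any of the three places, length roughly towards the robot. Origin at the centre of its underside, x across the 28 mm width, y along the length, z up. Grasp across the width; either end may go to the short bar
- jig_plate: fixed dark steel plate 100 (x) x 150 (y) x 12 mm with two fence bars on it; 4 bolt heads at x = +-38, y = +-63 mm stand 6 mm above it. Origin at the centre of its underside, on the bench; z up. Plate and bars are lightly oiled (friction about 0.2). To its right, further back, stands a fixed parts case with raised lid, under 0.2 m high: carry the block over or in front of it
- corner (a point): the point on the jig plate's top face (12 mm above the bench) where the lines of the two fences' working faces meet; at (-16, 40, 12) mm in the plate's frame, with the plate's axes. The seat is the area with x > 0, y < 0 here: the seated block has the centre of its underside at (14, -35, 0) mm and its length along y
- long_fence: fixed steel bar 15 x 82 x 8 mm high on the jig plate, along the plate's y axis; origin at the centre of its underside. Its working face is its +x side (plate x = -16 mm). It stands 8 mm above the plate, so the top 14 mm of a seated block stay clear of it for the fingers; nothing stands above it
- short_fence: fixed steel bar 38 x 15 x 8 mm high on the jig plate, along the plate's x axis; origin at the centre of its underside. Its working face is its -y side (plate y = +40 mm). A 6 mm relief gap separates it from the long bar
- wedge: bystander: loose sawn wooden wedge 38 x 100 x 30 mm, near the block at the front of the bench; origin at the centre of its underside, y along its length
- nut: bystander: loose steel hexagon nut 36 x 41 x 18 mm, near the block at the front of the bench; origin at the centre of its underside

How it is judged (in metres and radians):
On the way:
1. the setting block is picked up clear of the bench in the fingers (height (world z) of setting_block above 0.025 m and contact force between setting_block and the fingers above 1 N), for 0.1 s.
At the end, for the whole second after the job is handed in: For the last second the fingers bear on the block and it bears on each bar with over 1.5 N, at rest, flat on the plate (2.5 mm, 0.05 rad), square within 0.04 rad and within 2.5 mm of its fully seated place; wedge and nut within 20 mm of their starts (x of setting_block in the frame of corner between 0.0115 and 0.0165 m and y of setting_block in the frame of corner between -0.0375 and -0.0325 m and z of setting_block in the frame of corner between -0.002 and 0.0025 m and angle between the y axis of setting_block and the y axis of jig_plate, either way round below 0.04 rad and angle between setting_block's own z axis and vertical below 0.05 rad and contact force between setting_block and long_fence above 1.5 N and contact force between setting_block and short_fence above 1.5 N and contact force between setting_block and the fingers above 1.5 N and linear speed of setting_block below 0.01 m/s and distance of each of wedge, nut from where it was at the start of the episode below 0.02 m); the arm keeps its last pose, push and grip.
It fails at once if the wedge or the nut is knocked or carried away (distance of any of wedge, nut from where it was at the start of the episode above 0.03 m).
It also fails if it takes over 48 s, if anything falls off the work surface, if the arm or the gripper's body presses on something with over 40 N, if the wrist force passes 120 N, or if a joint passes its speed limit or range.

## Working session

There is one attempt and no reset: what is moved stays moved. The work goes in short steps, Python scripts to look and compute and a shell command to move; the robot and the scene stay as the last step left them, time stands still between calls to the robot, and variables do not carry over. Pictures are saved under pics/ and viewed, at most 10 in all, crops included, and the job is handed in when it is done.

```bash
mkdir -p pics; cat > h.py <<'E'
import numpy as np,cv2
from rig import ctrl
def ray(uv,cam,z):
    c=ctrl.camera_info(cam);K=np.array(c["intrinsics"]);R=np.array(c["R"]);t=np.array(c["t"]).ravel()
    d=R.T@np.linalg.inv(K)@np.array([uv[0],uv[1],1.]);o=-R.T@t
    return o+d*(z-o[2])/d[2]
def proj(X,cam):
    c=ctrl.camera_info(cam);p=np.array(c["intrinsics"])@(np.array(c["R"])@np.array(X,float)+np.array(c["t"]).ravel());return p[:2]/p[2]
E
python3 - <<'E'
from h import *
np.set_printoptions(precision=1,suppress=True)
s=ctrl.read_state();print(s["clock"],s["tcp_pos"],s["ee_rot"],s["width"])
for c in("top","scene"):
    cv2.imwrite(f"pics/{c}0.png",ctrl.get_image(c))
    i=ctrl.camera_info(c);print(c,-np.array(i["R"]).T@np.array(i["t"]).ravel())
    for n in("setting_block","wedge","nut","jig_plate","long_fence","short_fence"):
        r=ctrl.trace(n,c)
        for d in r[:2]:
            ct=max(cv2.findContours(d["mask"].astype(np.uint8),0,2)[0],key=cv2.contourArea)
            print(c,n,round(d["conf"],2),d["rect"],cv2.minAreaRect(ct))
    print("corner",[(round(d["conf"],2),d["uv"],ray(d["uv"],c,12)) for d in ctrl.landmark_of("corner",c)[:2]])
E
```

```text
0.0 [ 221.4 -529.8  205.2] [[ 0.9  0.4 -0. ]
 [ 0.4 -0.9  0. ]
 [ 0.  -0.  -1. ]] 85.52360645932866
top [ 362.7   79.6 1103.6]
top setting_block 0.63 [317.1, 271.5, 352.4, 305.5] ((334.2610778808594, 287.0840759277344), (36.21775436401367, 15.710038185119629), 48.8140754699707)
top wedge 0.73 [438.0, 259.2, 462.5, 311.1] ((449.66339111328125, 282.8663635253906), (23.383373260498047, 52.13995361328125), 5.710593223571777)
top nut 0.65 [210.4, 218.6, 237.3, 257.6] ((223.5603485107422, 239.47415161132812), (41.755455017089844, 8.534918785095215), 66.80140686035156)
top nut 0.59 [382.5, 274.1, 401.8, 293.9] ((394.00006103515625, 283.0000305175781), (18.384775161743164, 18.384775161743164), 45.0)
top jig_plate 0.68 [199.1, 186.5, 271.3, 277.4] ((233.5248260498047, 232.5196075439453), (74.89842987060547, 51.8375244140625), 64.88516235351562)
top long_fence 0.66 [213.0, 221.2, 233.3, 260.2] ((223.52401733398438, 239.75047302246094), (41.18763732910156, 9.071599006652832), 64.53665161132812)
top short_fence 0.55 [218.8, 199.4, 238.5, 216.5] ((228.30003356933594, 208.1000213623047), (8.497057
[... 271 characters left out ...]
56), 84.2894058227539)
scene wedge 0.96 [380.7, 216.6, 425.6, 233.8] ((402.5, 226.0), (16.0, 45.0), 90.0)
scene nut 0.7 [374.4, 231.6, 391.4, 247.3] ((384.0, 240.0), (14.0, 16.0), 90.0)
scene jig_plate 0.75 [206.5, 278.9, 304.6, 317.1] ((254.5436248779297, 297.97265625), (98.41698455810547, 38.41289520263672), 1.6365771293640137)
scene long_fence 0.74 [232.8, 294.4, 282.6, 305.2] ((258.0428771972656, 299.88629150390625), (50.0399284362793, 8.301554679870605), 2.2025980949401855)
scene short_fence 0.41 [222.2, 278.8, 237.7, 296.6] ((230.63238525390625, 288.7794189453125), (9.089425086975098, 18.178850173950195), 30.963754653930664)
corner [(0.65, [228.4, 302.8], array([565.8, 293.3,  12. ]))]
```

```bash
python3 - <<'E'
import cv2,numpy as np
a=cv2.imread("pics/top0.png")[170:330,185:485];cv2.imwrite("pics/t1.png",cv2.resize(a,(795,424),interpolation=cv2.INTER_CUBIC))
a=cv2.imread("pics/scene0.png")[130:350,180:480];cv2.imwrite("pics/s1.png",cv2.resize(a,(795,583),interpolation=cv2.INTER_CUBIC))
E
```

```text
(no output)
```

View pics/t1.png

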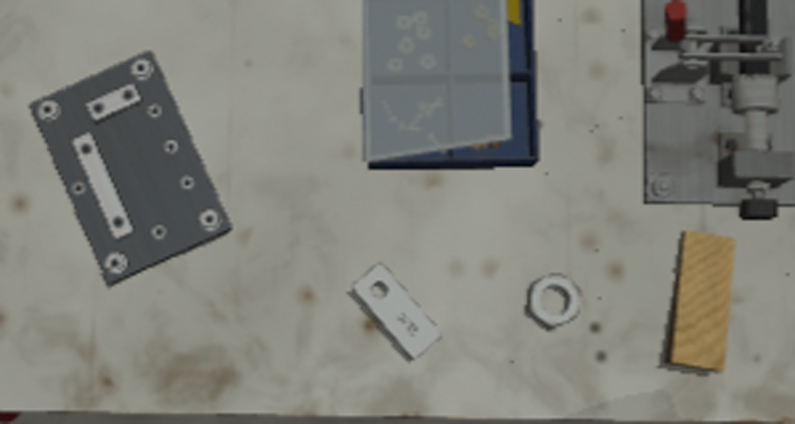

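View pics/s1.png

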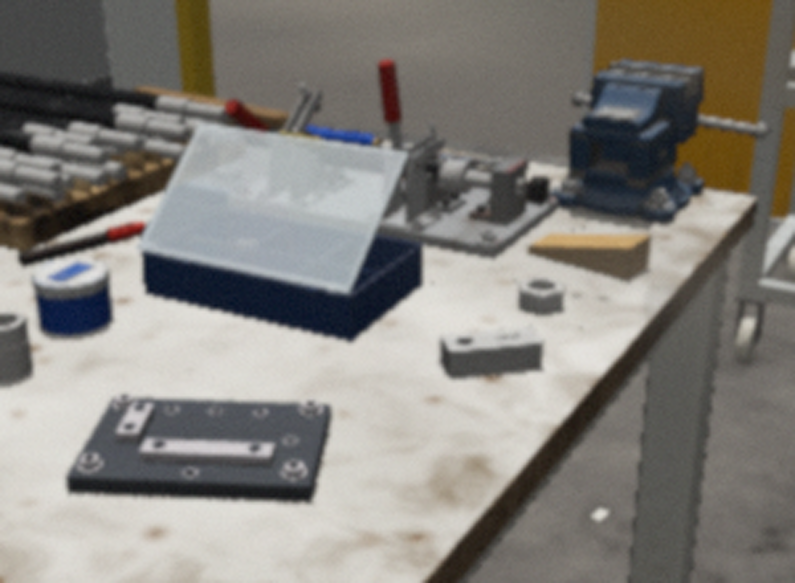

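```bash
cat >> h.py <<'E'
from scipy.optimize import minimize
def box(x,y,a,w,l,z0,z1):
    c,s=np.cos(a),np.sin(a)
    return np.array([[x+c*u-s*v,y+s*u+c*v,z] for z in(z0,z1) for u,v in((-w/2,-l/2),(w/2,-l/2),(w/2,l/2),(-w/2,l/2))])
def sil(P,cam,k=8):
    q=np.array([proj(p,cam) for p in P])
    h=cv2.convexHull(((q+.5)*k).astype(np.float32)).astype(np.int32)
    m=np.zeros((480*k,640*k),np.uint8);cv2.fillConvexPoly(m,h,1);return m
def fit(p0,dims,masks):
    ks=[]
    for cam,m in masks:
        r=np.argwhere(m);lo=r.min(0)-15;hi=r.max(0)+15
        ks.append((cam,lo,hi,cv2.resize(m[lo[0]:hi[0],lo[1]:hi[1]].astype(np.uint8),None,fx=8,fy=8,interpolation=0)))
    def f(p):
        e=0
        for cam,lo,hi,M in ks:
            q=np.array([proj(P,cam) for P in box(p[0],p[1],p[2]/50,*dims)])
            h=cv2.convexHull(((q+.5-lo[::-1])*8).astype(np.float32)).astype(np.int32)
            m=np.zeros_like(M);cv2.fillConvexPoly(m,h,1)
            e+=1-(m&M).sum()/(m|M).sum()
        return e
    S=np.array([p0,p0+[6,0,0],p0+[0,6,0],p0+[0,0,6.]])
    r=minimize(f,p0,method="Nelder-Mead",options=dict(initial_simplex=S,xatol=.1,fatol=1e-4))
    return r.x,r.fun
E
python3 - <<'E'
from h import *
np.set_printoptions(precision=1,suppress=True)
im={c:ctrl.get_image(c) for c in("top","scene")}
ov=im["top"].copy()
ov=cv2.resize(ov[170:330,185:485],None,fx=2.65,fy=2.65,interpolation=2)
for n,d in(("setting_block",(28,70,0,22)),("jig_plate",(100,150,0,12)),("wedge",(38,100,0,20)),("nut",(36,38,0,18))):
    mk={}
    for c in im:
        for r in ctrl.trace(n,c):
            m=r["mask"]
            if n=="nut" and c=="top" and r["rect"][0]<300: continue
            mk[c]=m;break
    ct=max(cv2.findContours(mk["top"].astype(np.uint8),0,2)[0],key=cv2.contourArea)
    (u,v),_,_=cv2.minAreaRect(ct)
    X=ray((u,v),"top",d[3])
    a={"setting_block":.7,"jig_plate":.44,"wedge":-.1,"nut":0}[n]-np.pi/2
    p0=np.array([X[0],X[1],a*50])
    for ms in([("top",mk["top"])],[("top",mk["top"]),("scene",mk["scene"])]):
        p,f=fit(p0,d,ms);print(n,len(ms),p[:2],np.degrees(p[2]/50),round(f,3))
    q=np.array([proj(P,"top") for P in box(p[0],p[1],p[2]/50,*d)[4:]])
    cv2.polylines(ov,[((q-[185,170]+.5)*2.65).astype(int)],True,(0,0,255))
cv2.imwrite("pics/ov1.png",ov)
for c in im:
  for n in("corner","jig_plate","long_fence","short_fence","setting_block"):
    z={"corner":12,"jig_plate":0,"setting_block":0}.get(n,12)
    for r in ctrl.landmark_of(n,c)[:1]:print(c,n,round(r["conf"],2),np.array(r["uv"]),ray(r["uv"],c,z))
E
```

```text
setting_block 1 [436.4  47.1] -48.48889177060563 0.104
setting_block 2 [436.4  46.9] -49.19980160598907 0.168
jig_plate 1 [542. 247.] -64.4320663856042 0.02
jig_plate 2 [541.6 247.4] -64.2046681042958 0.055
wedge 1 [ 448.5 -177.7] -97.51006811912217 0.059
wedge 2 [ 447.4 -177.6] -97.12456470798665 0.269
nut 1 [447.1 -67.9] -83.37523229099213 0.425
nut 2 [446.8 -68.7] -67.37022427032736 0.606
top corner 0.81 [217.9 215.6] [573.8 279.8  12. ]
top jig_plate 0.94 [234.2 230.5] [546.4 248.2   0. ]
top long_fence 0.83 [224.7 241.4] [522.4 264.2  12. ]
top short_fence 0.46 [229.4 207.8] [589.9 257.8  12. ]
top setting_block 0.85 [333.4 291.3] [428.9  48.7   0. ]
scene corner 0.81 [231.4 300.2] [566.9 284.7  12. ]
scene jig_plate 0.91 [255.9 299.6] [545.8 248.1   0. ]
scene long_fence 0.78 [260.6 304.2] [517.3 270.5  12. ]
scene short_fence 0.54 [231.6 292. ] [584.4 264.2  12. ]
scene setting_block 0.75 [365.9 266.7] [434.9  46.    0. ]
```

View pics/ov1.png

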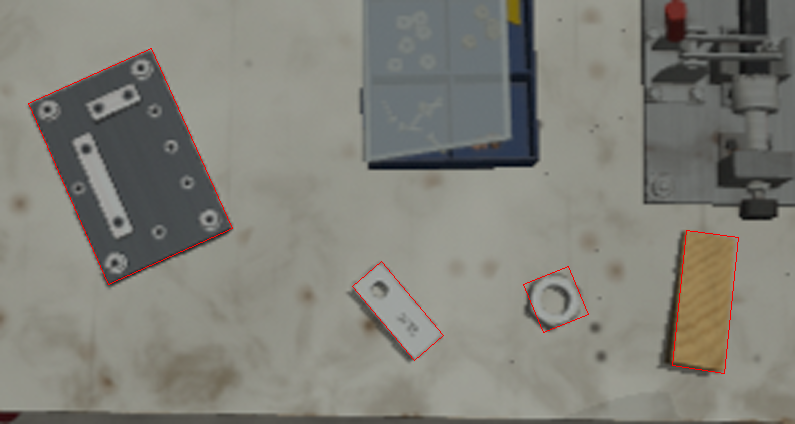

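```bash
cat >> h.py <<'E'
def rel(X,yaw=None):
    s=ctrl.read_state();R=np.array(s["ee_rot"]);p=np.array(s["tcp_pos"])
    y=np.degrees(np.arctan2(R[1,0],R[0,0]))
    return np.round(R.T@(np.array(X,float)-p),1),round(y,2),None if yaw is None else round(y-yaw,2)
E
python3 - <<'E'
from h import *
print(ray((418,211),"scene",0),ray((390,220),"scene",0),ctrl.read_state()["clock"])
for X in((430,-300,260),(436.4,47,260),(436.4,47,120)):print(rel(X,40.8))
E
```

```text
[ 451.31060917 -303.97052031    0.        ] [ 489.84319321 -209.54345427    0.        ] 1.8
(array([ 281.1, -132.4,  -53.9]), np.float64(22.68), np.float64(-18.12))
(array([ 420.8, -450.1,  -53.9]), np.float64(22.68), np.float64(-18.12))
(array([ 420.8, -450.1,   86.1]), np.float64(22.68), np.float64(-18.12))
```

The manual's scale: shifts go in shares of 60 cm and turns go in shares of 60 degrees. Converting my numbers, 302 mm is 0.5033, -192 mm is -0.32, -18 degrees is -0.3.

```bash
echo '[[[85, 0, 0, -0.09, 0], [85, 0.0833, -0.0633, -0.09, 0], [85, 0.1667, -0.1267, -0.09, 0], [85, 0.25, -0.1917, -0.09, 0], [85, 0.3333, -0.255, -0.09, 0], [85, 0.4167, -0.32, -0.09, -0.0833], [85, 0.5033, -0.3867, -0.09, -0.2], [85, 0.5033, -0.3867, -0.09, -0.3]]]' | python3 -m jog 60; python3 -c "
from h import *
print(rel((436.4,47,260),40.8),rel((436.4,47,70),40.8))"
```

```text
clock: 2.8
tcp_pos: [412.4, -196.2, 260.3]
ee_rot: [[0.752, 0.659, 0.001], [0.659, -0.752, 0.001], [0.002, -0.0, -1.0]]
wrist_force: [-0.4, -0.7, -0.5]
width: 85.2
grip_force: 0.0
(array([ 178.3, -167. ,    0.6]), np.float64(41.23), np.float64(0.43)) (array([ 178. , -167. ,  190.6]), np.float64(41.23), np.float64(0.43))
```

Scaled: 178 mm is 0.2967, 100 mm is 0.1667, 0.4 degrees is 0.0067.

```bash
echo '[[[85, 0.075, -0.07, 0, 0], [85, 0.15, -0.14, 0, 0], [85, 0.2233, -0.2083, 0, 0], [85, 0.2967, -0.2783, 0, 0], [85, 0.2967, -0.2783, 0.0833, 0], [85, 0.2967, -0.2783, 0.1667, 0.0067], [85, 0.2967, -0.2783, 0.2333, 0.0067], [85, 0.2967, -0.2783, 0.2333, 0.0067]]]' | python3 -m jog; python3 - <<'E'
from h import *
print(rel((436.4,47,20.5),40.8),ctrl.read_state()["wrist_force"])
ctrl.get_image("scene");im=ctrl.get_image("top")
for c in("top","scene"):
  for r in ctrl.trace("setting_block",c)[:1]:
    print(c,r["conf"],r["rect"])
a=ctrl.get_image("scene")[180:300,280:440];cv2.imwrite("pics/s2.png",cv2.resize(a,None,fx=5,fy=5,interpolation=2))
E
```

```text
clock: 3.8
tcp_pos: [434.0, 42.7, 117.8]
ee_rot: [[0.763, 0.647, -0.007], [0.647, -0.763, -0.0], [-0.006, -0.005, -1.0]]
wrist_force: [-0.0, -0.3, 0.4]
width: 85.4
grip_force: 0.0
(array([ 5.1, -1.3, 97.3]), np.float64(40.3), np.float64(-0.5)) [-0.02178631 -0.2743576   0.38598242]
top 0.4 [438.6, 260.4, 462.4, 309.2]
scene 0.89 [347.7, 251.6, 386.5, 274.2]
```

View pics/s2.png

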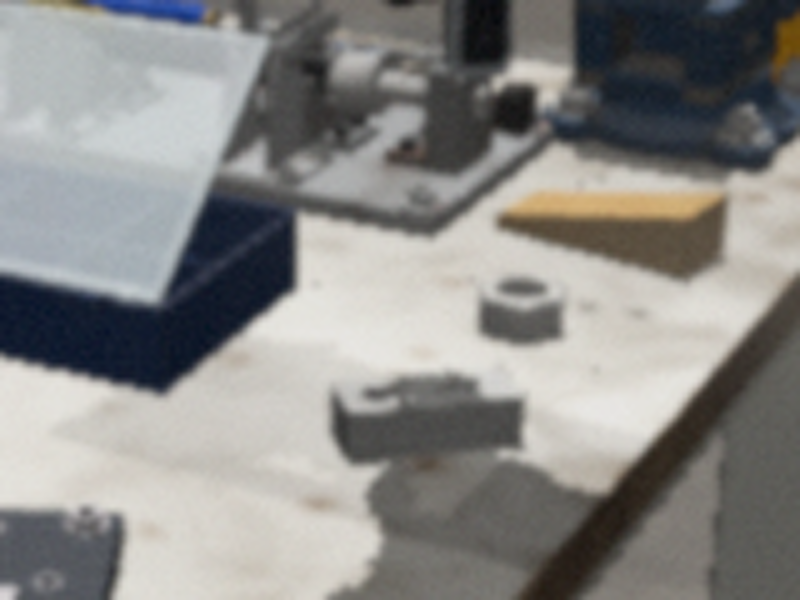

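```bash
python3 - <<'E'
from h import *
s=ctrl.read_state();p=np.array(s["tcp_pos"]);R=np.array(s["ee_rot"])
for y in(-50,0,50):print((proj(p+R@[0,y,11],"scene")-[280,180])*5)
print(proj((436,47,22),"scene"))
a=ctrl.get_image("scene")[80:300,240:480];cv2.imwrite("pics/s3.png",cv2.resize(a,None,fx=2.7,fy=2.7,interpolation=2))
E
```

```text
[470.04735539 209.41955476]
[432.44488861 160.62694327]
[398.8231361  116.99966964]
[365.485221   256.59781016]
```

View pics/s3.png

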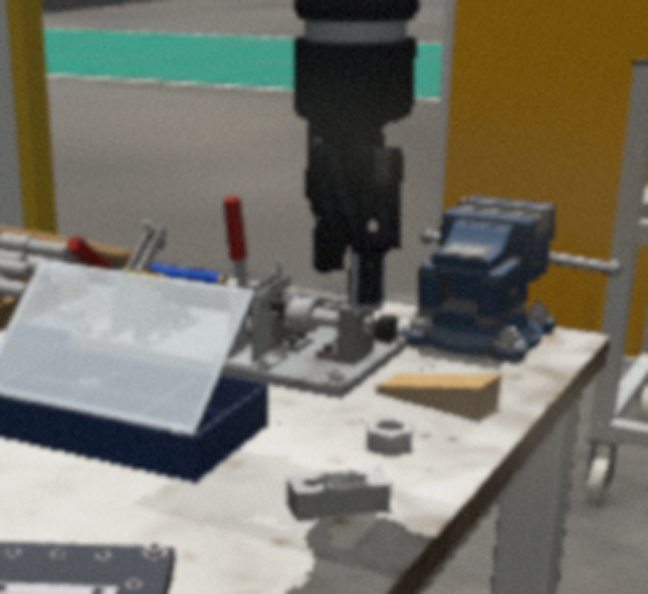

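Scaled: 68 mm is 0.1133, 58 mm is 0.0967.

```bash
echo '[[[85, 0.005, -0.0017, 0.05, 0], [85, 0.0083, -0.0017, 0.0967, 0], [85, 0.0083, -0.0017, 0.1133, 0], [85, 0.0083, -0.0017, 0.1133, 0]]]' | python3 -m jog; python3 - <<'E'
from h import *
print(rel((436.4,47,20.5),40.8))
s=ctrl.read_state();p=np.array(s["tcp_pos"]);R=np.array(s["ee_rot"])
for y in(-50,0,50):print((proj(p+R@[0,y,11],"scene")-[300,160])*5)
a=ctrl.get_image("scene")[160:280,300:440];cv2.imwrite("pics/s4.png",cv2.resize(a,None,fx=5,fy=5,interpolation=2))
E
```

```text
clock: 4.6
tcp_pos: [440.3, 46.5, 52.4]
ee_rot: [[0.763, 0.646, -0.0], [0.646, -0.763, -0.0], [-0.0, -0.0, -1.0]]
wrist_force: [-1.1, -1.1, 0.3]
width: 85.2
grip_force: 0.0
(array([-2.7, -2.9, 31.9]), np.float64(40.27), np.float64(-0.53))
[354.7976223  491.34767794]
[319.13542137 434.50844203]
[287.1432158  383.51852911]
```

View pics/s4.png

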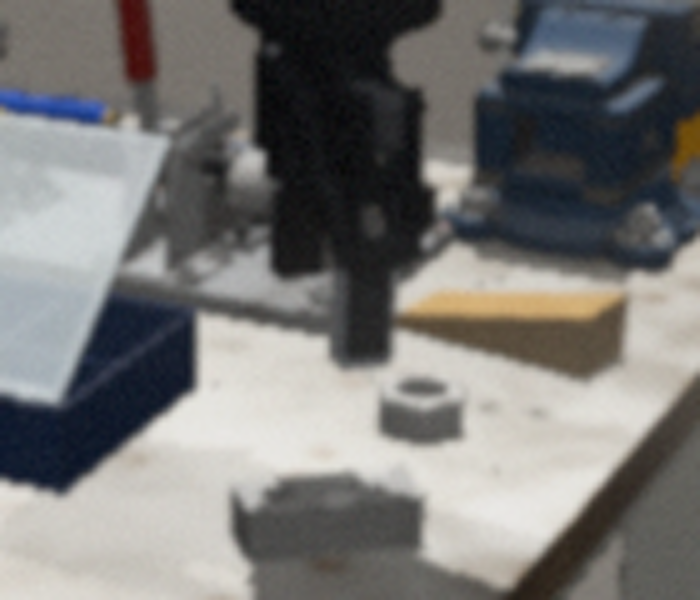

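```bash
echo '[[[45, 0, 0, 0, 0], [45, 0, 0, 0, 0], [45, 0, 0, 0, 0], [45, 0, 0, 0, 0], [45, 0, 0, 0, 0], [45, 0, 0, 0, 0]]]' | python3 -m jog; python3 - <<'E'
from h import *
print(rel((436.4,47,20.5),40.8))
s=ctrl.read_state();p=np.array(s["tcp_pos"]);R=np.array(s["ee_rot"])
for z in(11,-30):
  for y in(-30,30):print((proj(p+R@[0,y,z],"scene")-[300,160])*5)
a=ctrl.get_image("scene")[160:280,300:440];cv2.imwrite("pics/s5.png",cv2.resize(a,None,fx=5,fy=5,interpolation=2))
print(rel((436.4,47,20.5),40.8))
E
```

```text
clock: 5.4
tcp_pos: [440.2, 46.6, 52.1]
ee_rot: [[0.763, 0.646, -0.0], [0.646, -0.763, -0.0], [-0.0, -0.0, -1.0]]
wrist_force: [-0.4, 0.7, 0.4]
width: 45.3
grip_force: 0.0
(array([-2.6, -2.7, 31.6]), np.float64(40.28), np.float64(-0.52))
[340.37363665 468.70961383]
[299.81713789 404.07894321]
[343.95084298 366.5820349 ]
[302.37404115 307.25580696]
(array([-2.6, -2.7, 31.6]), np.float64(40.28), np.float64(-0.52))
```

View pics/s5.png

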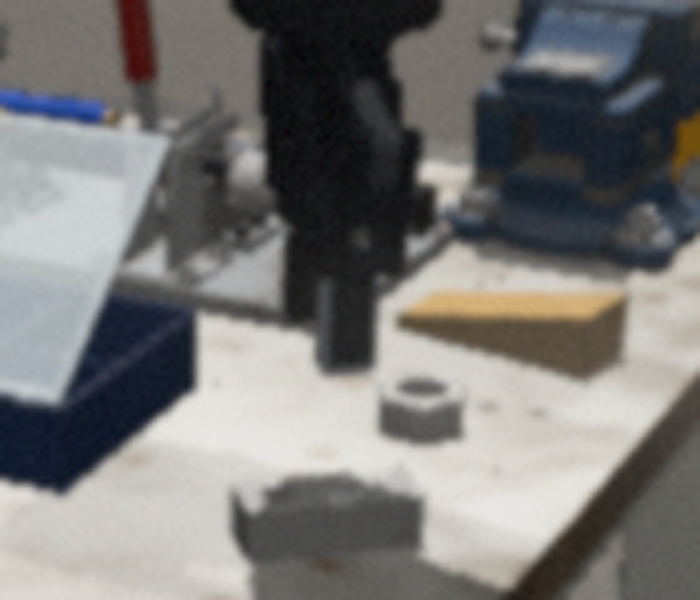

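```bash
python3 - <<'E'
from h import *
for z in(63,41,80,150):print((proj((440,46.6,z),"top")-[250,170])*3.5)
a=ctrl.get_image("top")[170:340,250:478];cv2.imwrite("pics/t2.png",cv2.resize(a,None,fx=3.5,fy=3.5,interpolation=2))
E
```

```text
[299.54280789 396.57122847]
[298.21597662 399.56992916]
[300.60669523 394.16679335]
[305.38207809 383.37420489]
```

View pics/t2.png

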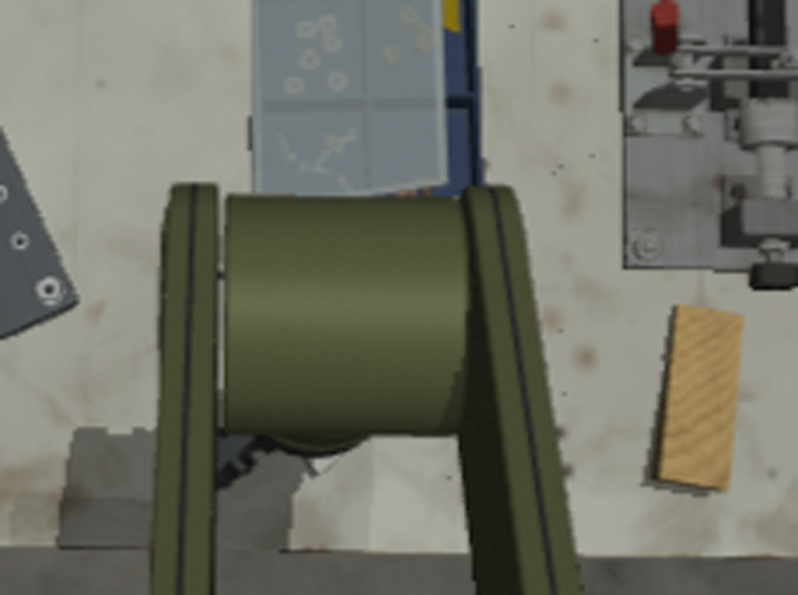

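Scaled: 31.5 mm is 0.0525, -2.7 mm is -0.0045, -0.5 degrees is -0.0083.

```bash
echo '[[[45, -0.0043, -0.0045, 0.0133, -0.0083], [45, -0.0043, -0.0045, 0.0233, -0.0083], [45, -0.0043, -0.0045, 0.03, -0.0083], [45, -0.0043, -0.0045, 0.0367, -0.0083], [45, -0.0043, -0.0045, 0.0433, -0.0083], [45, -0.0043, -0.0045, 0.05, -0.0083], [45, -0.0043, -0.0045, 0.0525, -0.0083], [45, -0.0043, -0.0045, 0.0525, -0.0083]]]' | python3 -m jog; python3 - <<'E'
from h import *
print(rel((436.4,47,20.5),40.8))
s=ctrl.read_state();p=np.array(s["tcp_pos"]);R=np.array(s["ee_rot"])
for z in(11,-30):
  for y in(-30,30):print((proj(p+R@[0,y,z],"scene")-[300,160])*5)
a=ctrl.get_image("scene")[160:280,300:440];cv2.imwrite("pics/s6.png",cv2.resize(a,None,fx=5,fy=5,interpolation=2))
E
```

```text
clock: 6.5
tcp_pos: [436.4, 47.0, 20.5]
ee_rot: [[0.757, 0.653, -0.0], [0.653, -0.757, 0.0], [-0.0, -0.0, -1.0]]
wrist_force: [-0.4, 0.4, 0.2]
width: 45.1
grip_force: 0.0
(array([-0., -0.,  0.]), np.float64(40.78), np.float64(-0.02))
[347.05446538 547.15533939]
[305.30429407 478.54587458]
[350.71564616 447.99023687]
[307.92984439 384.34685633]
```

View pics/s6.png

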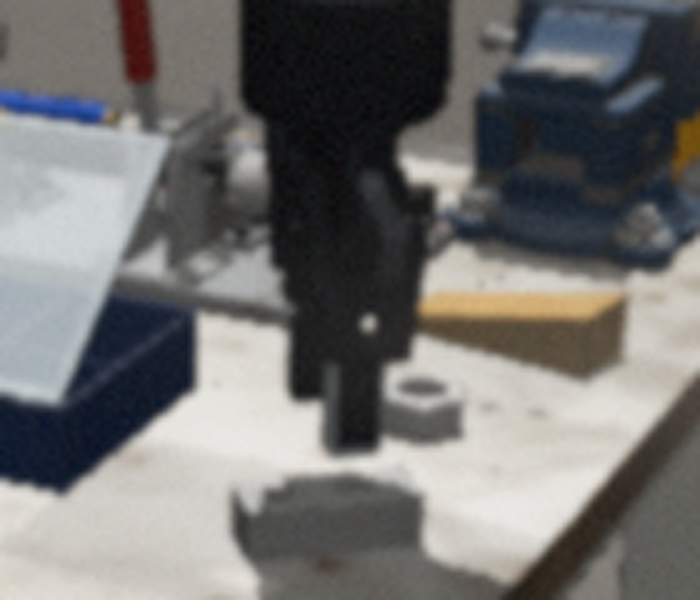

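Tips show at about (350,450) and block top at (330,485): the fingers are really ~40 mm higher than the reported TCP implies, not yet straddling the block. I'll descend further and find the bench by touch.

Scaled: 36 mm is 0.06, 32 mm is 0.0533.

```bash
echo '[[[45, 0, 0, 0.0133, 0], [45, 0, 0, 0.0267, 0], [45, 0, 0, 0.0367, 0], [45, 0, 0, 0.0467, 0], [45, 0, 0, 0.0533, 0], [45, 0, 0, 0.06, 0], [45, 0, 0, 0.06, 0]]]' | python3 -m jog; python3 - <<'E'
from h import *
s=ctrl.read_state();print(s["wrist_force"],s["tcp_pos"])
a=ctrl.get_image("scene")[160:280,300:440];cv2.imwrite("pics/s7.png",cv2.resize(a,None,fx=5,fy=5,interpolation=2))
E
```

```text
clock: 7.42
tcp_pos: [436.3, 47.0, -15.6]
ee_rot: [[0.757, 0.653, -0.001], [0.653, -0.757, 0.0], [-0.0, -0.0, -1.0]]
wrist_force: [-0.4, 0.2, -0.0]
width: 45.0
grip_force: 0.0
[-0.43004868  0.24963488 -0.00306119] [436.27756266  46.98798325 -15.64549925]
```

Scaled: 8 mm is 0.0133, 6 mm is 0.01.

```bash
for i in 1; do echo '[[[45, 0, 0, 0.0033, 0], [45, 0, 0, 0.0067, 0], [45, 0, 0, 0.01, 0], [45, 0, 0, 0.0133, 0], [45, 0, 0, 0.0133, 0]]]' | python3 -m jog; done; python3 -c "
from h import *
print(ctrl.read_state()['tcp_pos'],ctrl.read_state()['wrist_force'])"
```

```text
clock: 8.1
tcp_pos: [436.3, 47.0, -23.6]
ee_rot: [[0.757, 0.653, -0.0], [0.653, -0.757, 0.0], [-0.0, -0.0, -1.0]]
wrist_force: [-0.1, -0.3, 0.2]
width: 44.9
grip_force: 0.0
[436.29841687  46.98247927 -23.56803237] [-0.13424572 -0.3397092   0.17224827]
```

Scaled: 3 mm is 0.005, 2 mm is 0.0033.

```bash
echo '[[[45, 0, 0, 0.0017, 0], [45, 0, 0, 0.0033, 0], [45, 0, 0, 0.005, 0], [45, 0, 0, 0.005, 0]]]' | python3 -m jog|grep -E "tcp|force"; echo '[[[45, 0, 0, 0.0017, 0], [45, 0, 0, 0.0033, 0], [45, 0, 0, 0.0033, 0]]]' | python3 -m jog|grep -E "tcp|force"
```

```text
tcp_pos: [436.4, 47.0, -26.5]
wrist_force: [-0.4, 0.1, 0.9]
grip_force: 0.0
tcp_pos: [436.6, 47.0, -27.4]
wrist_force: [-1.8, 0.0, 12.8]
grip_force: 6.6
```

Scaled: 2 mm is 0.0033, 1 mm is 0.0017.

```bash
echo '[[[45, 0, 0, 0.0017, 0], [45, 0, 0, 0.0033, 0], [45, 0, 0, 0.0033, 0]]]' | python3 -m jog|grep -E "tcp|force"
```

```text
tcp_pos: [436.6, 47.0, -27.6]
wrist_force: [-6.5, -0.4, 38.1]
grip_force: 19.1
```

Scaled: -14 mm is -0.0233, -5 mm is -0.0083.

```bash
echo '[[[45, 0, 0, -0.0083, 0], [45, 0, 0, -0.0233, 0], [45, 0, 0, -0.0233, 0], [20, 0, 0, -0.0233, 0], [20, 0, 0, -0.0233, 0], [20, 0, 0, -0.0233, 0], [20, 0, 0, -0.0233, 0], [20, 0, 0, -0.0233, 0]]]' | python3 -m jog 70
```

```text
clock: 10.35
tcp_pos: [436.3, 47.1, -16.3]
ee_rot: [[0.757, 0.653, -0.0], [0.653, -0.757, 0.0], [-0.0, -0.0, -1.0]]
wrist_force: [-1.4, 0.9, 8.3]
width: 26.6
grip_force: 69.2
```

Scaled: -80 mm is -0.1333, -60 mm is -0.1.

```bash
echo '[[[20, 0, 0, -0.01, 0], [20, 0, 0, -0.0417, 0], [20, 0, 0, -0.1, 0], [20, 0, 0, -0.1333, 0], [20, 0, 0, -0.1333, 0]]]' | python3 -m jog|grep -E "tcp|force|width"; echo '[[[20, 0.0417, -0.015, 0, 0], [20, 0.1083, -0.0417, 0, 0.05], [20, 0.175, -0.0667, 0, 0.1], [20, 0.2417, -0.0933, 0, 0.15], [20, 0.3, -0.115, 0, 0.2], [20, 0.3333, -0.1283, 0, 0.2517], [20, 0.3443, -0.1323, 0, 0.2517], [20, 0.3443, -0.1323, 0, 0.2517]]]' | python3 -m jog; python3 - <<'E'
from h import *
s=ctrl.read_state();print(s["wrist_force"],rel((540.9,242.2,64),25.7))
im=ctrl.get_image("scene")
for n in("setting_block","wedge","nut"):
  for r in ctrl.trace(n,"scene")[:1]:print(n,r["conf"],r["rect"])
a=im[200:330,190:340]
cv2.imwrite("pics/s8.png",cv2.resize(a,None,fx=5,fy=4.6,interpolation=2))
E
```

```text
tcp_pos: [437.3, 47.0, 64.5]
wrist_force: [-0.5, 0.5, -3.9]
width: 26.1
grip_force: 69.8
clock: 11.98
tcp_pos: [539.8, 241.5, 62.1]
ee_rot: [[0.901, 0.435, -0.003], [0.435, -0.901, -0.001], [-0.003, -0.0, -1.0]]
wrist_force: [-0.7, -0.1, -3.8]
width: 26.1
grip_force: 69.7
[-0.66305611 -0.13579509 -3.82878716] (array([ 1.3, -0.2, -1.9]), np.float64(25.76), np.float64(0.06))
wedge 0.88 [379.9, 218.3, 424.3, 236.4]
nut 0.52 [376.3, 231.9, 392.3, 247.5]
```

Scaled: 65 mm is 0.1083, 62 mm is 0.1033.

```bash
echo '[[[20, 0, 0, 0.0417, 0], [20, 0, 0, 0.075, 0], [20, 0, 0, 0.0933, 0], [20, 0, 0, 0.1033, 0], [20, 0, 0, 0.1083, 0], [20, 0, 0, 0.1083, 0], [20, 0, 0, 0.1083, 0]]]' | python3 -m jog|grep -E "tcp|force|width";echo '[[[20, 0, 0, 0.0017, 0], [20, 0, 0, 0.0033, 0], [20, 0, 0, 0.0033, 0]]]' | python3 -m jog|grep -E "tcp|force|width"
```

```text
tcp_pos: [541.5, 242.2, -0.8]
wrist_force: [-0.1, -0.0, -3.1]
width: 26.1
grip_force: 69.7
tcp_pos: [541.0, 242.0, -3.4]
wrist_force: [-0.3, 0.1, -4.1]
width: 26.1
grip_force: 69.7
```

Scaled: 1.4 mm is 0.0023, 0.7 mm is 0.0012.

```bash
echo '[[[20, 0, 0, 0.0012, 0], [20, 0, 0, 0.0023, 0], [20, 0, 0, 0.0023, 0]]]' | python3 -m jog|grep -E "tcp|force|width"
```

```text
tcp_pos: [541.1, 242.1, -4.2]
wrist_force: [-1.3, -0.9, 3.3]
width: 25.9
grip_force: 70.5
```

Scaled: -4 mm is -0.0067, -3 mm is -0.005.

```bash
cat > f.py <<'E'
from h import *
s=ctrl.read_state();R=np.array(s["ee_rot"]);p=np.array(s["tcp_pos"])
ex=np.array([.434,-.901,0]);ey=np.array([.901,.434,0]);d=p-[545.5,251.1,-4.3]
print("t",s["clock"],"F tool",np.round(R.T@np.array(s["wrist_force"]),1),"M",np.round(s["moment"],2),"off seat ex,ey,z",np.round([d@ex,d@ey,d[2]],2),"w",round(s["width"],1),"yaw",rel(p)[1])
E
echo '[[[20, 0, -0.0025, 0, 0], [20, 0, -0.005, 0, 0], [20, 0, -0.0067, 0, 0], [20, 0, -0.0067, 0, 0]]]' | python3 -m jog>/dev/null; python3 f.py;echo '[[[20, 0.0033, 0, 0, 0], [20, 0.0067, 0, 0, 0], [20, 0.0083, 0, 0, 0], [20, 0.0083, 0, 0, 0]]]' | python3 -m jog>/dev/null; python3 f.py
```

```text
t 14.3 F tool [-0.3  2.8 -6.1] M [-0.49 -0.11  0.02] off seat ex,ey,z [ 2.48 -6.91  0.05] w 26.2 yaw 25.69
t 14.8 F tool [ -5.    0.5 -10.1] M [-0.48  0.62 -0.06] off seat ex,ey,z [ 1.8  -4.58  0.06] w 26.2 yaw 25.67
```

Scaled: 1 mm is 0.0017.

```bash
echo '[[[20, 0, 0, 0, 0], [20, 0, 0, 0, 0]]]' | python3 -m jog>/dev/null; python3 f.py; echo '[[[20, 0.0017, 0, 0, 0], [20, 0.0017, 0, 0, 0], [20, 0.0017, 0, 0, 0]]]' | python3 -m jog>/dev/null; python3 f.py
```

```text
t 15.05 F tool [ -4.7   1.5 -11.2] M [-0.47  0.62  0.02] off seat ex,ey,z [ 1.76 -4.6   0.04] w 26.0 yaw 25.68
t 15.425 F tool [-4.9  0.7 -9.6] M [-0.47  0.66 -0.03] off seat ex,ey,z [ 1.65 -3.74  0.04] w 26.5 yaw 25.68
```

Scaled: -1 mm is -0.0017.

```bash
echo '[[[20, 0, -0.0017, 0, 0], [20, 0, -0.0017, 0, 0], [20, 0, -0.0017, 0, 0]]]' | python3 -m jog>/dev/null; python3 f.py;  echo '[[[20, 0, -0.0017, 0, 0], [20, 0, -0.0017, 0, 0], [20, 0, -0.0017, 0, 0]]]' | python3 -m jog>/dev/null; python3 f.py
```

```text
t 15.8 F tool [-3.8  2.7 -9.3] M [-0.56  0.43  0.05] off seat ex,ey,z [ 1.12 -3.11  0.04] w 26.1 yaw 25.69
t 16.175 F tool [-3.1  4.1 -8.2] M [-0.57  0.28  0.  ] off seat ex,ey,z [ 0.38 -2.45  0.08] w 26.2 yaw 25.69
```

Scaled: 2 mm is 0.0033, 1 mm is 0.0017.

```bash
echo '[[[20, 0.0017, 0, 0, 0], [20, 0.0033, 0, 0, 0], [20, 0.0033, 0, 0, 0], [20, 0.0033, 0, 0, 0]]]' | python3 -m jog>/dev/null; python3 f.py;  echo '[[[20, 0, -0.0017, 0, 0], [20, 0, -0.0017, 0, 0], [20, 0, -0.0017, 0, 0]]]' | python3 -m jog>/dev/null; python3 f.py;echo '[[[20, 0.0017, 0, 0, 0], [20, 0.0017, 0, 0, 0], [20, 0.0017, 0, 0, 0]]]' | python3 -m jog>/dev/null; python3 f.py
```

```text
t 16.675 F tool [-4.8  0.4 -9.6] M [-0.52  0.57 -0.06] off seat ex,ey,z [-0.04 -1.5   0.05] w 26.3 yaw 25.67
t 17.05 F tool [-3.8  2.3 -8.6] M [-0.6   0.39  0.01] off seat ex,ey,z [-0.74 -0.78  0.08] w 26.4 yaw 25.69
t 17.425 F tool [ -4.7   2.  -10.1] M [-0.57  0.51 -0.01] off seat ex,ey,z [-0.95 -0.36  0.05] w 26.3 yaw 25.68
```

Scaled: -1 mm is -0.0017.

```bash
echo '[[[20, 0, -0.0017, 0, 0], [20, 0, -0.0017, 0, 0], [20, 0, -0.0017, 0, 0]]]' | python3 -m jog>/dev/null; python3 f.py;echo '[[[20, 0.0017, 0, 0, 0], [20, 0.0017, 0, 0, 0], [20, 0.0017, 0, 0, 0]]]' | python3 -m jog>/dev/null; python3 f.py; echo '[[[20, 0, -0.0017, 0, 0], [20, 0, -0.0017, 0, 0], [20, 0, -0.0017, 0, 0]]]' | python3 -m jog>/dev/null; python3 f.py
```

```text
t 17.8 F tool [-3.9  3.5 -9.8] M [-0.77  0.3  -0.02] off seat ex,ey,z [-1.4   0.04  0.05] w 25.8 yaw 25.69
t 18.175 F tool [ -4.8   4.  -11.4] M [-0.87  0.59 -0.07] off seat ex,ey,z [-1.42  0.    0.04] w 26.2 yaw 25.69
t 18.55 F tool [ -6.6   6.2 -10.7] M [-1.37  0.36 -0.1 ] off seat ex,ey,z [-1.46  0.02  0.05] w 26.3 yaw 25.71
```

Scaled: 1 mm is 0.0017.

```bash
echo '[[[20, 0.0017, 0, 0, 0], [20, 0.0017, 0, 0, 0], [20, 0.0017, 0, 0, 0]]]' | python3 -m jog>/dev/null; python3 f.py; echo '[[[20, 0, -0.0017, 0, 0], [20, 0, -0.0017, 0, 0], [20, 0, -0.0017, 0, 0]]]' | python3 -m jog>/dev/null; python3 f.py;echo '[[[20, 0.0017, 0, 0, 0], [20, 0.0017, 0, 0, 0], [20, 0.0017, 0, 0, 0]]]' | python3 -m jog>/dev/null; python3 f.py
```

```text
t 18.925 F tool [ -8.    6.8 -12.4] M [-1.43  0.59 -0.09] off seat ex,ey,z [-1.44 -0.01  0.04] w 26.1 yaw 25.7
t 19.3 F tool [ -8.3   9.6 -11.9] M [-1.95  0.39 -0.09] off seat ex,ey,z [-1.46 -0.01  0.04] w 26.0 yaw 25.73
t 19.675 F tool [ -9.9   9.9 -13.7] M [-2.11  0.64 -0.11] off seat ex,ey,z [-1.46 -0.07  0.06] w 26.3 yaw 25.73
```

```bash
python3 - <<'E'
from h import *
im=ctrl.get_image("scene")
a=im[230:330,190:340]
cv2.imwrite("pics/s9.png",cv2.resize(a,None,fx=5.3,fy=5.3,interpolation=2))
E
python3 f.py
```

```text
t 19.725 F tool [-10.1   9.2 -13.8] M [-2.05  0.63 -0.09] off seat ex,ey,z [-1.48 -0.07  0.05] w 26.2 yaw 25.73
```

View pics/s9.png

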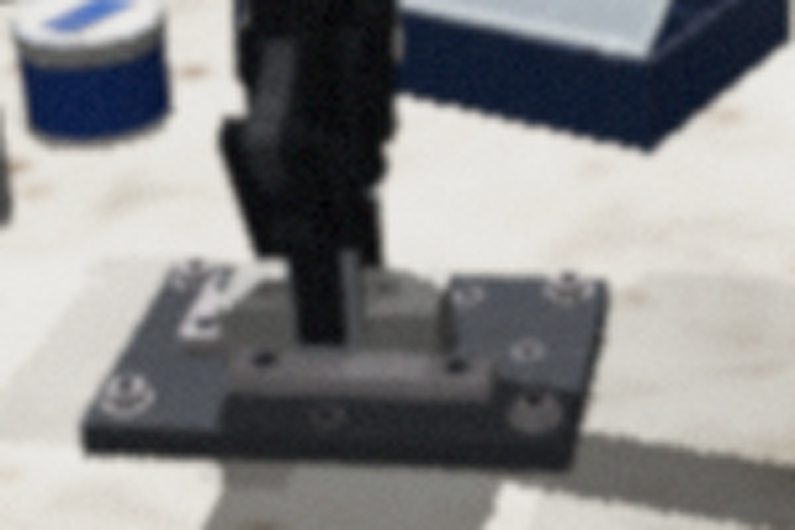

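The block, from about (220,320) to (450,300), lies behind the long bar with its left end at the short bar. The fingers clear the fence and the block looks square, so I'm handing in.

```bash
echo '[[[20, 0, 0, 0, 0], [20, 0, 0, 0, 0], [20, 0, 0, 0, 0]]]' | python3 -m jog>/dev/null; python3 f.py; python3 -c "
from rig import ctrl
print(ctrl.hand_in())"
```

```text
t 20.1 F tool [ -8.7   9.9 -13.9] M [-2.03  0.65 -0.14] off seat ex,ey,z [-1.44 -0.05  0.06] w 26.4 yaw 25.72
the job is handed in; nothing more can be done
None
```

I handed the job in at about 20 s with the block still gripped and seated in the corner, pressing roughly 9–10 N (wrist reading) towards each bar; no verdict came back, and the wedge and nut were not disturbed as far as I could see.

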